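# Take the long column out of the drawer and hold it level

## Robot

A 7-joint arm with a two-finger parallel gripper is mounted at the origin on a cart in front of the work surface, level with it; the furniture and walls round the work are solid. World frame = base frame: x ahead of the robot, y to its left, z up, the work surface at z = 0. Lengths are in m, angles in degrees, forces in N, time in s.
With the tool pointing down it reaches from about 0.425 to 0.875 m from the base axis. Payload 4.7 kg.
Tool frame: the origin (TCP) lies between the finger pads; the fingertips stand 8 mm ahead of it and the grasp point (between the pads) lies 11 mm behind it (env.tip_extent is the distance from the TCP to the fingertips, in m); z points along the fingers, y is the line along which they close (so a half turn about z gives the same grasp; the last joint's range is limited). The gripper opens to 87 mm and grips with 3 to 60 N. Pads are 19 mm wide; open, the fingers measure 117 mm over their backs; the gripper's body (75 mm by 190 mm) begins 51 mm behind the grasp point.
Start: joints at [71.912, 18.392, -4.016, 83.108, 1.295, 78.541, -3.26], TCP at [0.21, -0.615, 0.231] pointing down, gripper open.
Joint ranges: [-163.93, 163.93], [-17.29, 119.83], [-79.2, 71.16], [3.27, 140.29], [-89.18, 269.18], [5.43, 117.66], [-154.24, 154.24]. Speed limits (degrees/s): [147.25, 147.25, 180, 180, 180, 180, 180].

## Interface

Orientations are given as [roll, pitch, yaw] about the fixed x, y, z axes, in that order (R = Rz(yaw) Ry(pitch) Rx(roll)).
In Python, from cell import sensors, vision, workorder, env gives the robot as it stands.
- The arm moves only by the tool drive_tool, never from a script. Its argument "moves" is a list of rows, each an object of numbers: "x", "y", "z": the shift along the tool's x, y, z in mm; "rx", "ry", "rz": the turn, a rotation vector about the tool's x, y, z in rad; "fingers": the closure, from -1 (fully open) to 1 (shut). In form: [{"x": .., "y": .., "z": .., "rx": .., "ry": .., "rz": .., "fingers": ..}, ...]. A call has 1 to 20 rows; each row is the pose to reach, as a shift and turn from the pose commanded when the call began, along the tool's axes at that moment; what a row does not reach only later rows make up. A row lasts 1/8 s, in which the tool goes at most 62.5 mm and 10.7 degrees, less where a joint would pass 70% of its speed; a pose out of reach is approached as far as the arm can. A call with a gripper value outside its range is refused whole. The fingers move at their own pace and stop on an object; "force" is the grip in N (left out, the last holds). Time passes only in rows, so rows that repeat a pose let the fingers close. It gives the time, the measured TCP pose, the force, the opening and the grip force at its end, in the units of the state.
- sensors.get_obs(): the state, without advancing time (a new reading comes with each control period).
- vision.read_camera(name): name is "scene" or "side" or "wrist"; returns a dict with "image" (420x560x3 uint8, red, green, blue), "fx", "fy", "cx", "cy" (pixels), "R" (3x3) and "t" (3): a world point X has camera coordinates R X + t. Camera axes: x right, y down, z forward; pixel columns grow to the right and rows downward; lengths in m; the calibration is good to about 2 mm. A picture is of the moment at which its call begins. There is no depth.
- workorder.sign_off(): hands the job in; it is judged then, once.
The state is a dict: "time_s": time; "qpos": joint angles; "joint_velocities": joint speeds; "effort": joint torques, N m; "tool_pos": TCP position; "tool_rot": TCP orientation; "force": force on the tool from outside, world axes, zero at the start; "wrist_torque": the same for the moment, N m; "grip_width": finger opening in m; "grasp_force": force on a finger pad.
Only numpy, scipy, OpenCV 4.12 (cv2) and the standard library are available. Lean on these libraries where they do the work, as an engineer would, in place of code of your own. Each camera call takes 0.05 s, during which the arm holds its last target. There are 200 camera calls.

## Task

Pull the drawer of the low grey unit fully open by its bar handle and leave it open. Then take the longer of the two steel chromatography columns out of its cradle, keep it level all the way as you lift it, and finish while still holding it in the gripper, level and still, at least ten centimetres above where it lay, touching nothing else. Leave the shorter column lying in its notches, and do not disturb the bottles, timer and cap around the unit.

Things in the scene. Friction and masses are not known exactly. Their poses are not given: they have to be found in the camera images.
- unit: Low one-drawer storage unit, grey case, white drawer front, fixed to the worktop; place and yaw vary. 185 deep (x) x 260 wide (y) x 92 mm high, drawer shut. Origin: centre of its underside, on the worktop; x points into the unit, away from the drawer front; the drawer slides out along -x. The case's flat top (92 mm up) reaches from 77 mm before to 92 mm behind the origin.
- unit_drawer (a joint): How far the drawer is pulled out, m: 0 shut (as it starts), 0.150 fully open (end stop). Light friction (1 N, damping 4 N s/m); it stays where it is left. The tray is open at the top: floor 21 mm, rims 66 mm, top edge of the 15 mm thick front panel 84.5 mm above the worktop.
- drawer_handle (a point): Middle of the drawer's handle: a round steel bar 11 mm thick, 120 mm long, along the unit's y, centre line 35 mm in front of the drawer's front face and 57 mm above the worktop, on two thin standoffs 102 mm apart. Moves with the drawer; axes as the unit's. With the drawer shut it lies 127 mm in front (-x) of the unit's origin.
- cradle (a point): Point midway between the two lanes in the drawer, at notch-bottom height (46 mm above the worktop); axes as the unit's; moves with the drawer. Two black bars, 8 mm thick, run front to back 36 mm either side of it, on the tray floor; the columns lie across them in notches 15 mm wide, 27.5 mm before and behind this point (52 and 107 mm behind the front face). Teeth between rise 7 mm.
- column_long: The longer steel column, a pale rod 168 mm long with a red and a blue end plug, 12 mm wide, 11 mm high, 60 to 120 g. Origin: middle of its underside (mid-length, centre of mass); long axis: its own y, starts along the unit's y (across the drawer); z up. Starts in either lane of the shut drawer, underside 46 mm above the worktop, its middle within 8 mm of the drawer's middle line.
- column_short: The shorter steel column, 118 mm long, otherwise alike (12 mm wide, 11 mm high, origin at the middle of its underside, long axis y), about 60 g. Lies in the other lane, 55 mm from the long one; stays there.
- bottle_brown: Bystander: brown glass bottle, 70 mm across, 138 mm high, standing about 200 mm to the left (+y) of the unit's middle. Origin: centre of its underside.
- bottle_small: Bystander: small clear bottle with a wide screw cap, 56 mm across, 100 mm high, standing about 200 mm to the right (-y) of the unit's middle. Origin: centre of its underside.
- timer: Bystander: flat bench timer with three keys, 60 x 66 x 19 mm, lying in front of the unit, to the left. Origin: centre of its underside.
- cap: Bystander: loose bottle screw cap, 53 mm across, 26 mm high, lying in front of the unit, to the right. Origin: centre of its underside.

How it is judged (in metres and radians):
On the way, in this order (a step that is already met when the one before it is completed fails the run):
1. the drawer is fully open, the long column still in its cradle (value of joint unit_drawer above 0.14 m and height (world z) of column_long below 0.056 m), for 0.2 s.
2. the long column is held level in the gripper, clear of everything (height (world z) of column_long above 0.136 m and angle between column_long's own y axis and vertical between 1.4208 and 1.7208 rad and contact force between column_long and the fingers above 2 N and contact force between column_long and unit below 0.05 N and contact force between column_long and column_short below 0.05 N and contact force between column_long and bottle_brown below 0.05 N and contact force between column_long and bottle_small below 0.05 N and contact force between column_long and timer below 0.05 N and contact force between column_long and cap below 0.05 N), for 0.3 s.
At the end, for the whole second after the job is handed in: Long column gripped (over 2 N), underside at least 136 mm above the worktop, within 0.15 rad of level, still (under 20 mm/s, 0.15 rad/s), touching only the gripper; drawer at least 135 mm open; short column in its notches (within 8 mm front to back, 30 mm sideways) (all of step 2 and linear speed of column_long below 0.02 m/s and angular speed of column_long below 0.15 rad/s and value of joint unit_drawer above 0.135 m and (x of column_short in the frame of cradle between -0.0355 and -0.0195 m or x of column_short in the frame of cradle between 0.0195 and 0.0355 m) and y of column_short in the frame of cradle between -0.03 and 0.03 m and height (world z) of column_short between 0.04 and 0.052 m); the arm keeps its last pose, push and grip.
It fails at once if the long column is tipped by more than 0.35 rad (angle between column_long's own y axis and vertical below 1.2208 rad or angle between column_long's own y axis and vertical above 1.9208 rad).
It fails at once if the short column is lifted from its notches (height (world z) of column_short above 0.065 m).
It fails at once if the brown bottle, small bottle, timer or cap is moved by more than 20 mm (distance of any of bottle_brown, bottle_small, timer, cap from where it was at the start of the episode above 0.02 m).
It also fails if it takes over 48 s, if anything falls off the work surface, if the arm or the gripper's body presses on something with over 40 N, if the wrist force passes 120 N, or if a joint passes its speed limit or range.

## Working session

There is one attempt and no reset: what is moved stays moved. The work goes in short steps, Python scripts to look and compute and a tool call to move; the robot and the scene stay as the last step left them, time stands still between calls to the robot, and variables do not carry over. Pictures are saved under pics/ and viewed, at most 10 in all, crops included, and the job is handed in when it is done.

Besides the shell and the picture viewer there is one more tool, called by a JSON object that holds its "api" and its "payload". drive_tool: Moves the arm, as the interface text tells. Its arguments: {"type":"object","properties":{"moves":{"type":"array"},"force":{"type":"number"}},"required":["moves"]}

```bash
mkdir -p pics
python3 - <<'E'
from cell import sensors, vision, env
import cv2, pickle
o=sensors.get_obs(); print(o['time_s'],o['tool_pos'],o['tool_rot'],o['grip_width'],env.tip_extent)
d={}
for n in ("scene","side","wrist"):
    c=vision.read_camera(n); d[n]=c; cv2.imwrite(f"pics/{n}0.png",c["image"][:,:,::-1]); print(n,c["fx"],c["cx"],c["cy"],(-c["R"].T@c["t"]).round(3),c["R"].round(3).tolist())
pickle.dump(d,open("c0.pkl","wb"))
E
```

```text
0.0 [ 0.21028922 -0.61448655  0.2294623 ] [-1.79891752e+02  5.03002584e-03  1.88966648e+01] 0.08698137649265317 0.008
scene 403.98782278613635 281.29536769672995 210.67757779709376 [ 0.335 -0.367  0.933] [[0.819, -0.573, -0.009], [-0.506, -0.715, -0.484], [0.271, 0.401, -0.875]]
side 452.4714179826282 278.43777293880424 206.97177281780685 [ 1.095 -0.571  1.106] [[0.77, 0.638, 0.005], [0.511, -0.612, -0.604], [-0.383, 0.467, -0.797]]
wrist 298.01806807193856 276.7123982564511 208.04379800735276 [ 0.281 -0.592  0.384] [[0.325, -0.946, -0.002], [-0.911, -0.313, 0.27], [-0.256, -0.086, -0.963]]
```

View pics/scene0.png

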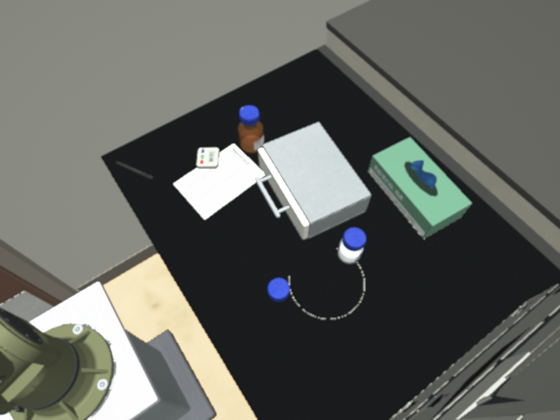

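View pics/side0.png

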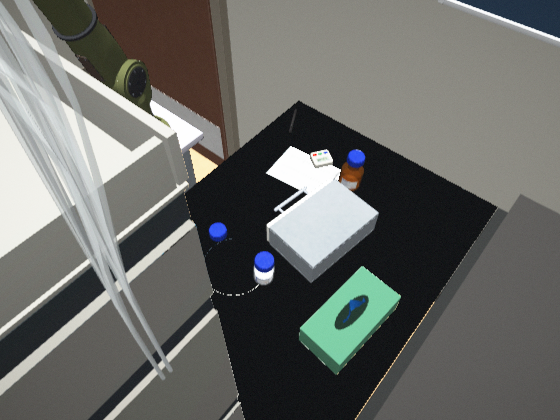

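The scene view shows the unit's top at about (263,150), (320,125), (368,185), (307,235) and the handle from (259,178) to (285,212). In the side view the handle runs from (277,210) to (306,193). Next I zoom in on both.

Run:
```python
import pickle,cv2,numpy as np
d=pickle.load(open("c0.pkl","rb"))
a=d["scene"]["image"][115:245,245:375];b=d["side"]["image"][165:295,260:390]
m=np.hstack([cv2.resize(x,None,fx=3,fy=3,interpolation=cv2.INTER_NEAREST) for x in (a,b)])
cv2.imwrite("pics/zoom.png",m[:,:,::-1])
```

```text
(no output)
```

View pics/zoom.png

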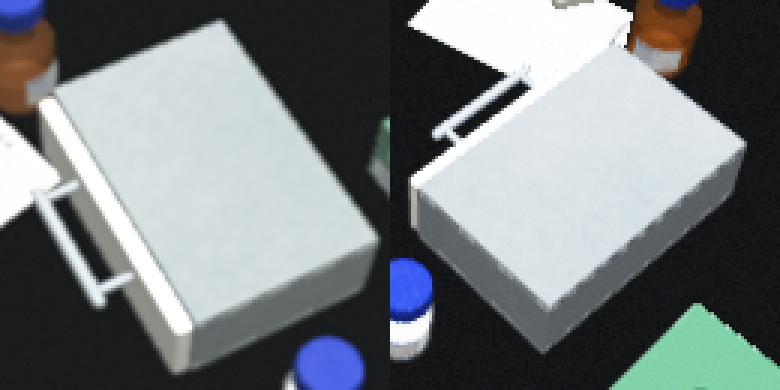

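The zoom (3x) shows the handle ends at scene (257.7,180) and (278.3,215.7), and side (304.7,188.3) and (275.7,209.3). The four corners of the case top are clear in both views, so I triangulate.

```bash
cat > h.py <<'E'
import numpy as np
def ray(c,p):
    d=c["R"].T@np.array([(p[0]-c["cx"])/c["fx"],(p[1]-c["cy"])/c["fy"],1]); return -c["R"].T@c["t"],d/np.linalg.norm(d)
def plane(c,p,z):
    o,d=ray(c,p); return o+d*(z-o[2])/d[2]
def tri(c1,p1,c2,p2):
    o1,d1=ray(c1,p1);o2,d2=ray(c2,p2)
    s=np.linalg.lstsq(np.c_[d1,-d2],o2-o1,rcond=None)[0]
    a,b=o1+s[0]*d1,o2+s[1]*d2; return (a+b)/2,np.linalg.norm(a-b)
E
python3 - <<'E'
import pickle,numpy as np; from h import *
d=pickle.load(open("c0.pkl","rb")); S,D=d["scene"],d["side"]
P={}
for n,p,q,z in [("FL",(263.3,145.7),(334,179),.092),("BL",(319,121.7),(378.7,213.3),.092),("BR",(371,194.3),(313.3,266),.092),("FR",(308.3,223.3),(268.3,227.7),.092),("HL",(257.7,180),(304.7,188.3),.057),("HR",(278.3,215.7),(275.7,209.3),.057)]:
    X,e=tri(S,p,D,q); P[n]=X; print(n,X.round(4),round(e,4),plane(S,p,z)[:2].round(4),plane(D,q,z)[:2].round(4))
yw=lambda a,b:np.degrees(np.arctan2(*(b-a)[1::-1]))
for a,b in [("FL","BL"),("FR","BR"),("FR","FL"),("BR","BL"),("HR","HL")]: print(a,b,yw(P[a],P[b]).round(1),np.linalg.norm(P[a]-P[b]).round(4))
c=sum(P[k] for k in("FL","BL","BR","FR"))/4; print("topc",c,"H",(P["HL"]+P["HR"])/2)
E
```

```text
FL [0.6681 0.2061 0.092 ] 0.0029 [0.6676 0.2043] [0.6679 0.2079]
BL [0.8364 0.1854 0.0912] 0.0004 [0.8358 0.1847] [0.8366 0.185 ]
BR [ 0.7981 -0.0691  0.0943] 0.004 [ 0.7986 -0.0704] [ 0.7975 -0.0657]
FR [ 0.629  -0.0445  0.0854] 0.0021 [ 0.627  -0.0458] [ 0.632 -0.049]
HL [0.6078 0.1451 0.0584] 0.0036 [0.6078 0.1439] [0.6069 0.1483]
HR [0.5916 0.0285 0.0588] 0.0043 [0.5915 0.027 ] [0.5906 0.032 ]
FL BL -7.0 0.1696
FR BR -8.3 0.1712
FR FL 81.1 0.2537
BR BL 81.5 0.2574
HR HL 82.1 0.1178
topc [0.73289973 0.06950077 0.09071764] H [0.5996834  0.0868108  0.05859586]
```

```bash
cat >> h.py <<'E'
from scipy.spatial.transform import Rotation as Ro
YAW=-8.3; u=np.array([np.cos(np.radians(YAW)),np.sin(np.radians(YAW)),0]); v=np.array([-u[1],u[0],0])
def delta(o,pos,yaw):
    R0=Ro.from_euler("xyz",o["tool_rot"],degrees=True); R1=Ro.from_euler("xyz",[180,0,yaw],degrees=True)
    print("mm",(R0.inv().apply(np.array(pos)-o["tool_pos"])*1000).round(1),"rv",(R0.inv()*R1).as_rotvec().round(4))
E
python3 - <<'E'
from h import *; from cell import sensors
delta(sensors.get_obs(),[.5998,.088,.20],90+YAW)
E
```

```text
mm [ 596.  -538.5   30.5] rv [-1.4000e-03 -8.0000e-04 -1.0961e+00]
```

{"api": "drive_tool", "payload": {"moves": [{"x": 15, "y": -13.5, "z": 0, "rz": -0.03, "fingers": 0.4}, {"x": 45, "y": -40.5, "z": 2, "rz": -0.08, "fingers": 0.4}, {"x": 82, "y": -74, "z": 4, "rz": -0.15, "fingers": 0.4}, {"x": 120, "y": -108, "z": 6, "rz": -0.22, "fingers": 0.4}, {"x": 160, "y": -145, "z": 8, "rz": -0.29, "fingers": 0.4}, {"x": 200, "y": -181, "z": 10, "rz": -0.37, "fingers": 0.4}, {"x": 240, "y": -217, "z": 12, "rz": -0.44, "fingers": 0.4}, {"x": 280, "y": -253, "z": 14, "rz": -0.52, "fingers": 0.4}, {"x": 320, "y": -289, "z": 16, "rz": -0.59, "fingers": 0.4}, {"x": 360, "y": -325, "z": 18, "rz": -0.66, "fingers": 0.4}, {"x": 400, "y": -361, "z": 20, "rz": -0.74, "fingers": 0.4}, {"x": 440, "y": -398, "z": 22, "rz": -0.81, "fingers": 0.4}, {"x": 480, "y": -434, "z": 24, "rz": -0.88, "fingers": 0.4}, {"x": 520, "y": -470, "z": 26, "rz": -0.96, "fingers": 0.4}, {"x": 555, "y": -501, "z": 28, "rz": -1.02, "fingers": 0.4}, {"x": 580, "y": -524, "z": 30, "rz": -1.07, "fingers": 0.4}, {"x": 596, "y": -538.5, "z": 30.5, "rz": -1.096, "fingers": 0.4}, {"x": 596, "y": -538.5, "z": 30.5, "rz": -1.096, "fingers": 0.4}, {"x": 596, "y": -538.5, "z": 30.5, "rz": -1.096, "fingers": 0.4}]}}

```text
invalid input at $.moves[0]: expected keys x, y, z, rx, ry, rz, fingers
```

Run:
```python
from h import *; from cell import sensors,vision; import cv2,pickle
o=sensors.get_obs(); print(o['tool_pos'],o['tool_rot'],o['grip_width'],o['time_s'])
c=vision.read_camera("wrist"); pickle.dump(c,open("w1.pkl","wb")); cv2.imwrite("pics/w1.png",c["image"][:,:,::-1])
for k in (-.06,0,.06):
    p=np.array([.5998,.088,.057])+k*v; q=c["R"]@p+c["t"]; print(k,c["fx"]*q[0]/q[2]+c["cx"],c["fy"]*q[1]/q[2]+c["cy"])
```

```text
[ 0.2103229  -0.61457224  0.22969432] [-1.79912020e+02  4.39828215e-03  1.88974482e+01] 0.08695583233336078 0.15
-0.06 -515.7329484610891 -714.4076674871376
0 -639.4732349319829 -797.902894623122
0.06 -773.9906333365868 -888.6701059644017
```

View pics/w1.png

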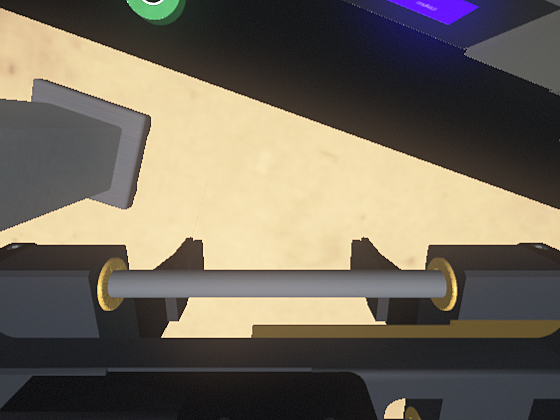

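The move was refused because every key is required. The picture only shows the start place: gripper along the bottom, fingers around (190,280) and (365,280).

{"api": "drive_tool", "payload": {"moves": [{"x": 15, "y": -13.5, "z": 0, "rx": 0, "ry": 0, "rz": -0.03, "fingers": 0.4}, {"x": 45, "y": -40.5, "z": 2, "rx": 0, "ry": 0, "rz": -0.08, "fingers": 0.4}, {"x": 82, "y": -74, "z": 4, "rx": 0, "ry": 0, "rz": -0.15, "fingers": 0.4}, {"x": 120, "y": -108, "z": 6, "rx": 0, "ry": 0, "rz": -0.22, "fingers": 0.4}, {"x": 160, "y": -145, "z": 8, "rx": 0, "ry": 0, "rz": -0.29, "fingers": 0.4}, {"x": 200, "y": -181, "z": 10, "rx": 0, "ry": 0, "rz": -0.37, "fingers": 0.4}, {"x": 240, "y": -217, "z": 12, "rx": 0, "ry": 0, "rz": -0.44, "fingers": 0.4}, {"x": 280, "y": -253, "z": 14, "rx": 0, "ry": 0, "rz": -0.52, "fingers": 0.4}, {"x": 320, "y": -289, "z": 16, "rx": 0, "ry": 0, "rz": -0.59, "fingers": 0.4}, {"x": 360, "y": -325, "z": 18, "rx": 0, "ry": 0, "rz": -0.66, "fingers": 0.4}, {"x": 400, "y": -361, "z": 20, "rx": 0, "ry": 0, "rz": -0.74, "fingers": 0.4}, {"x": 440, "y": -398, "z": 22, "rx": 0, "ry": 0, "rz": -0.81, "fingers": 0.4}, {"x": 480, "y": -434, "z": 24, "rx": 0, "ry": 0, "rz": -0.88, "fingers": 0.4}, {"x": 520, "y": -470, "z": 26, "rx": 0, "ry": 0, "rz": -0.96, "fingers": 0.4}, {"x": 555, "y": -501, "z": 28, "rx": 0, "ry": 0, "rz": -1.02, "fingers": 0.4}, {"x": 580, "y": -524, "z": 30, "rx": 0, "ry": 0, "rz": -1.07, "fingers": 0.4}, {"x": 596, "y": -538.5, "z": 30.5, "rx": 0, "ry": 0, "rz": -1.096, "fingers": 0.4}, {"x": 596, "y": -538.5, "z": 30.5, "rx": 0, "ry": 0, "rz": -1.096, "fingers": 0.4}, {"x": 596, "y": -538.5, "z": 30.5, "rx": 0, "ry": 0, "rz": -1.096, "fingers": 0.4}]}}

```text
time_s: 2.58
tool_pos: [0.5996, 0.0861, 0.2]
tool_rot: [-180.0, 0.1, 81.6]
force: [0.3, -0.1, -0.5]
grip_width: 0.0261
grasp_force: 0.0
```

Run:
```python
from h import *; from cell import sensors,vision; import cv2,pickle
o=sensors.get_obs(); print(o['tool_pos'],o['tool_rot'],o['grip_width'],o['time_s'],o['force'])
c=vision.read_camera("wrist"); pickle.dump(c,open("w2.pkl","wb")); cv2.imwrite("pics/w2.png",c["image"][:,:,::-1])
for k in (-.06,0,.06):
    p=np.array([.5998,.088,.057])+k*v; q=c["R"]@p+c["t"]; print(k,c["fx"]*q[0]/q[2]+c["cx"],c["fy"]*q[1]/q[2]+c["cy"])
```

```text
[0.59955303 0.08605891 0.19998021] [-1.79985349e+02  9.48399840e-02  8.16070973e+01] 0.026066565488232916 2.575 [ 0.26736955 -0.07901339 -0.46225585]
-0.06 276.13584764400366 250.11466210836724
0 276.0543004612346 196.06809459960178
0.06 275.9635830377431 135.94381824247432
```

View pics/w2.png

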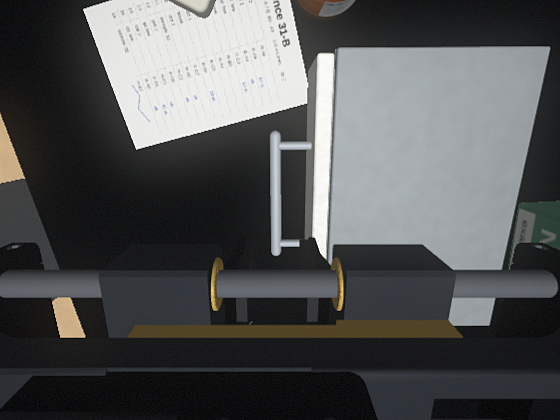

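The wrist view shows the bar at column 275.5, from row 131 to 254. My prediction was column 276, rows 136 to 250, so it agrees to about 1 mm across. I go down over the bar and grip it.

{"api": "drive_tool", "payload": {"moves": [{"x": 3, "y": 0, "z": 20, "rx": 0, "ry": 0, "rz": 0, "fingers": 0.4}, {"x": 3, "y": 0, "z": 50, "rx": 0, "ry": 0, "rz": 0, "fingers": 0.4}, {"x": 3, "y": 0, "z": 80, "rx": 0, "ry": 0, "rz": 0, "fingers": 0.4}, {"x": 3, "y": 0, "z": 105, "rx": 0, "ry": 0, "rz": 0, "fingers": 0.4}, {"x": 3, "y": 0, "z": 125, "rx": 0, "ry": 0, "rz": 0, "fingers": 0.4}, {"x": 3, "y": 0, "z": 140, "rx": 0, "ry": 0, "rz": 0, "fingers": 0.4}, {"x": 3, "y": 0, "z": 151, "rx": 0, "ry": 0, "rz": 0, "fingers": 0.4}, {"x": 3, "y": 0, "z": 151, "rx": 0, "ry": 0, "rz": 0, "fingers": 0.4}, {"x": 3, "y": 0, "z": 151, "rx": 0, "ry": 0, "rz": 0, "fingers": 1}, {"x": 3, "y": 0, "z": 151, "rx": 0, "ry": 0, "rz": 0, "fingers": 1}, {"x": 3, "y": 0, "z": 151, "rx": 0, "ry": 0, "rz": 0, "fingers": 1}, {"x": 3, "y": 0, "z": 151, "rx": 0, "ry": 0, "rz": 0, "fingers": 1}, {"x": 3, "y": 0, "z": 151, "rx": 0, "ry": 0, "rz": 0, "fingers": 1}], "force": 20}}

```text
time_s: 4.25
tool_pos: [0.5988, 0.091, 0.0496]
tool_rot: [-179.8, 0.1, 81.7]
force: [-5.0, -0.7, 4.7]
grip_width: 0.0104
grasp_force: 20.0
```

{"api": "drive_tool", "payload": {"moves": [{"x": 0, "y": -5, "z": 0, "rx": 0, "ry": 0, "rz": 0, "fingers": 1}, {"x": 0, "y": -15, "z": 0, "rx": 0, "ry": 0, "rz": 0, "fingers": 1}, {"x": 0, "y": -30, "z": 0, "rx": 0, "ry": 0, "rz": 0, "fingers": 1}, {"x": 0, "y": -45, "z": 0, "rx": 0, "ry": 0, "rz": 0, "fingers": 1}, {"x": 0, "y": -60, "z": 0, "rx": 0, "ry": 0, "rz": 0, "fingers": 1}, {"x": 0, "y": -75, "z": 0, "rx": 0, "ry": 0, "rz": 0, "fingers": 1}, {"x": 0, "y": -90, "z": 0, "rx": 0, "ry": 0, "rz": 0, "fingers": 1}, {"x": 0, "y": -105, "z": 0, "rx": 0, "ry": 0, "rz": 0, "fingers": 1}, {"x": 0, "y": -118, "z": 0, "rx": 0, "ry": 0, "rz": 0, "fingers": 1}, {"x": 0, "y": -130, "z": 0, "rx": 0, "ry": 0, "rz": 0, "fingers": 1}, {"x": 0, "y": -139, "z": 0, "rx": 0, "ry": 0, "rz": 0, "fingers": 1}, {"x": 0, "y": -145, "z": 0, "rx": 0, "ry": 0, "rz": 0, "fingers": 1}, {"x": 0, "y": -149, "z": 0, "rx": 0, "ry": 0, "rz": 0, "fingers": 1}, {"x": 0, "y": -151, "z": 0, "rx": 0, "ry": 0, "rz": 0, "fingers": 1}, {"x": 0, "y": -151, "z": 0, "rx": 0, "ry": 0, "rz": 0, "fingers": 1}, {"x": 0, "y": -151, "z": 0, "rx": 0, "ry": 0, "rz": 0, "fingers": 1}]}}

```text
time_s: 6.25
tool_pos: [0.4504, 0.112, 0.0495]
tool_rot: [180.0, 0.1, 81.7]
force: [-0.7, -0.9, 8.8]
grip_width: 0.0104
grasp_force: 20.0
```

{"api": "drive_tool", "payload": {"moves": [{"x": 0, "y": 0, "z": 0, "rx": 0, "ry": 0, "rz": 0, "fingers": 0.4}, {"x": 0, "y": 0, "z": 0, "rx": 0, "ry": 0, "rz": 0, "fingers": 0.4}, {"x": 0, "y": 0, "z": 0, "rx": 0, "ry": 0, "rz": 0, "fingers": 0.4}, {"x": 0, "y": 0, "z": -10, "rx": 0, "ry": 0, "rz": 0, "fingers": 0.4}, {"x": 0, "y": 0, "z": -30, "rx": 0, "ry": 0, "rz": 0, "fingers": 0.4}, {"x": 0, "y": 0, "z": -60, "rx": 0, "ry": 0, "rz": 0, "fingers": 0.4}, {"x": 0, "y": 0, "z": -100, "rx": 0, "ry": 0, "rz": 0, "fingers": 0.1}, {"x": -20, "y": 40, "z": -140, "rx": 0, "ry": 0, "rz": 0, "fingers": 0.1}, {"x": -45, "y": 80, "z": -155, "rx": 0, "ry": 0, "rz": 0, "fingers": 0.1}, {"x": -60, "y": 105, "z": -160, "rx": 0, "ry": 0, "rz": 0, "fingers": 0.1}, {"x": -60, "y": 114, "z": -160, "rx": 0, "ry": 0, "rz": 0, "fingers": 0.1}, {"x": -60, "y": 114, "z": -160, "rx": 0, "ry": 0, "rz": 0, "fingers": 0.1}, {"x": -60, "y": 114, "z": -160, "rx": 0, "ry": 0, "rz": 0, "fingers": 0.1}]}}

```text
time_s: 7.88
tool_pos: [0.5539, 0.0381, 0.2088]
tool_rot: [-179.9, 0.0, 81.8]
force: [0.4, -0.1, 0.4]
grip_width: 0.0395
grasp_force: 0.0
```

Run:
```python
from h import *; from cell import sensors,vision; import cv2,pickle
o=sensors.get_obs(); print(o['tool_pos'],o['tool_rot'],o['grip_width'],o['time_s'],o['force'])
d={n:vision.read_camera(n) for n in ("wrist","scene","side")}; pickle.dump(d,open("d1.pkl","wb"))
cv2.imwrite("pics/w3.png",d["wrist"]["image"][:,:,::-1])
```

```text
[0.55393192 0.03811554 0.20879904] [-1.79937185e+02  6.73323405e-03  8.18364812e+01] 0.03946494336091207 7.875 [ 0.36107826 -0.07673153  0.3706428 ]
```

View pics/w3.png

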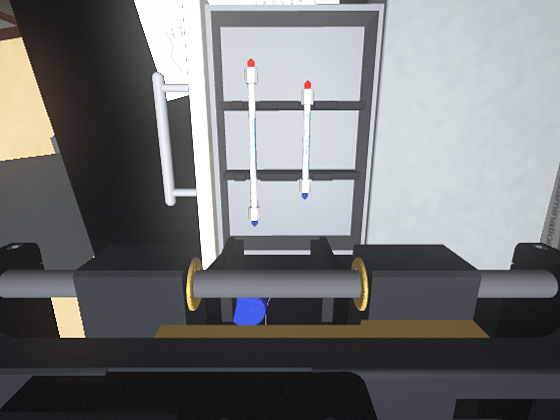

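The long column lies in the front lane, red plug at (250.5,62) and blue plug at (255,223). The short one is in the rear lane. I locate the plugs by colour in all views and check their height.

```bash
cat >> h.py <<'E'
import cv2
def blobs(c,roi):
    x0,y0,x1,y1=[int(round(t)) for t in roi]; im=c["image"][y0:y1,x0:x1]; h=cv2.cvtColor(np.ascontiguousarray(im),cv2.COLOR_RGB2HSV); out={}
    H,S,V=h[...,0],h[...,1],h[...,2]
    for n,m in (("red",((H<8)|(H>172))&(S>110)&(V>60)),("blue",(H>105)&(H<130)&(S>110)&(V>50))):
        k,_,st,ce=cv2.connectedComponentsWithStats(m.astype(np.uint8),connectivity=8)
        out[n]=[(round(ce[i][0]+x0,1),round(ce[i][1]+y0,1),int(st[i][4])) for i in range(1,k) if st[i][4]>3]
    return out
def proj(c,p):
    q=c["R"]@p+c["t"]; return np.array([c["fx"]*q[0]/q[2]+c["cx"],c["fy"]*q[1]/q[2]+c["cy"]])
E
python3 - <<'E'
import pickle; from h import *
d=pickle.load(open("d1.pkl","rb")); W=d["wrist"]; B=blobs(W,(225,10,350,235)); print("wrist",B)
pts={k:sorted(B[k])[0][:2] for k in B}
for k in pts:
    X=plane(W,pts[k],.0515); print(k,X.round(4))
    for n in("scene","side"):
        p=proj(d[n],X); print(n,p.round(1),blobs(d[n],(p[0]-15,p[1]-15,p[0]+15,p[1]+15)))
E
```

```text
wrist {'red': [(np.float64(250.4), np.float64(62.8), 50), (np.float64(307.0), np.float64(84.6), 46)], 'blue': [(np.float64(304.6), np.float64(195.1), 29), (np.float64(254.5), np.float64(222.6), 24)]}
red [0.5478 0.17   0.0515]
scene [232.9 185.5] {'red': [], 'blue': []}
side [293.7 175.8] {'red': [], 'blue': []}
blue [0.5258 0.0106 0.0515]
scene [259.9 235.5] {'red': [], 'blue': []}
side [254.1 203.6] {'red': [], 'blue': [(np.float64(254.5), np.float64(202.5), 4)]}
```

{"api": "drive_tool", "payload": {"moves": [{"x": -10, "y": -6, "z": 0, "rx": 0, "ry": 0, "rz": 0, "fingers": 0.1}, {"x": -30, "y": -15, "z": 5, "rx": 0, "ry": 0, "rz": 0, "fingers": 0.1}, {"x": -45, "y": -23, "z": 15, "rx": 0, "ry": 0, "rz": 0, "fingers": 0.1}, {"x": -50, "y": -25, "z": 20, "rx": 0, "ry": 0, "rz": 0, "fingers": 0.1}, {"x": -50, "y": -25, "z": 20, "rx": 0, "ry": 0, "rz": 0, "fingers": 0.1}, {"x": -50, "y": -25, "z": 20, "rx": 0, "ry": 0, "rz": 0, "fingers": 0.1}]}}

```text
time_s: 8.78
tool_pos: [0.5235, -0.0087, 0.1893]
tool_rot: [180.0, -0.0, 81.7]
force: [-0.1, 0.5, 0.4]
grip_width: 0.0392
grasp_force: 0.0
```

Run:
```python
import pickle; from h import *; from cell import sensors,vision
o=sensors.get_obs(); W2=vision.read_camera("wrist"); pickle.dump(W2,open("w4.pkl","wb"))
W=pickle.load(open("d1.pkl","rb"))["wrist"]
E=[]
for k,p in (("red",(250.4,62.8)),("blue",(254.5,222.6))):
    q0=proj(W2,plane(W,p,.0515)); b=blobs(W2,(q0[0]-20,q0[1]-20,q0[0]+20,q0[1]+20))[k]; q=max(b,key=lambda t:t[2])[:2]
    X,e=tri(W,p,W2,q); E.append(plane(W2,q,.0515)); print(k,q0.round(1),b,X.round(4),round(e,4),E[-1].round(4),plane(W,p,.0515).round(4))
m=(E[0]+E[1])/2; a=E[0]-E[1]; y=np.degrees(np.arctan2(a[1],a[0])); print(m,y,np.linalg.norm(a))
# handle now, front-face check of drawer opening along u
print(o["tool_pos"],o["tool_rot"]); delta(o,[m[0],m[1],.15],y); delta(o,[m[0],m[1],.0405],y)
```

```text
Traceback (most recent call last):
  File "h.py", line 17, in blobs
    x0,y0,x1,y1=[int(round(t)) for t in roi]; im=c["image"][y0:y1,x0:x1]; h=cv2.cvtColor(np.ascontiguousarray(im),cv2.COLOR_RGB2HSV); out={}
                                                                            ~~~~~~~~~~~~^^^^^^^^^^^^^^^^^^^^^^^^^^^^^^^^^^^^^^^^^^^^
cv2.error: OpenCV(4.12.0) /io/opencv/modules/imgproc/src/color.cpp:199: error: (-215:Assertion failed) !_src.empty() in function 'cvtColor'
```

{"api": "drive_tool", "payload": {"moves": [{"x": 20, "y": -15, "z": 0, "rx": 0, "ry": 0, "rz": 0, "fingers": 0.1}, {"x": 45, "y": -25, "z": -15, "rx": 0, "ry": 0, "rz": 0, "fingers": 0.1}, {"x": 50, "y": -30, "z": -20, "rx": 0, "ry": 0, "rz": 0, "fingers": 0.1}, {"x": 50, "y": -30, "z": -20, "rx": 0, "ry": 0, "rz": 0, "fingers": 0.1}, {"x": 50, "y": -30, "z": -20, "rx": 0, "ry": 0, "rz": 0, "fingers": 0.1}]}}

```text
time_s: 9.45
tool_pos: [0.5006, 0.0433, 0.2086]
tool_rot: [-180.0, 0.0, 81.6]
force: [-0.5, -1.0, -0.5]
grip_width: 0.0394
grasp_force: 0.0
```

Run:
```python
import pickle; from h import *; from cell import sensors,vision
o=sensors.get_obs(); W2=vision.read_camera("wrist"); pickle.dump(W2,open("w4.pkl","wb"))
W=pickle.load(open("d1.pkl","rb"))["wrist"]
E=[]
for k,p in (("red",(250.4,62.8)),("blue",(254.5,222.6))):
    q0=proj(W2,plane(W,p,.0515)); b=blobs(W2,(q0[0]-20,max(0,q0[1]-20),q0[0]+20,q0[1]+20))[k]; q=max(b,key=lambda t:t[2])[:2]
    X,e=tri(W,p,W2,q); E.append(plane(W2,q,.0515)); print(k,q0.round(1),b,X.round(4),round(e,4),E[-1].round(4),plane(W,p,.0515).round(4))
m=(E[0]+E[1])/2; a=E[0]-E[1]; y=np.degrees(np.arctan2(a[1],a[0])); print(m,y,np.linalg.norm(a))
print(o["tool_pos"],o["tool_rot"]); delta(o,[m[0],m[1],.15],y); delta(o,[m[0],m[1],.0405],y)
```

```text
red [305.8  59.9] [(np.float64(306.0), np.float64(59.8), 48)] [0.5479 0.1699 0.0524] 0.0 [0.548  0.1701 0.0515] [0.5478 0.17   0.0515]
blue [303.1 220.5] [(np.float64(302.7), np.float64(220.4), 21)] [0.5254 0.0097 0.0486] 0.0001 [0.5253 0.0107 0.0515] [0.5258 0.0106 0.0515]
[0.53663629 0.09038435 0.0515    ] 81.8971446528847 0.16094374353145285
[0.50058653 0.04333407 0.20857982] [-1.79973201e+02  3.62145529e-02  8.16169864e+01]
mm [51.8 28.8 58.5] rv [-0.0005  0.0006 -0.0049]
mm [ 51.9  28.9 168. ] rv [-0.0005  0.0006 -0.0049]
```

Heights come out at 52.4 and 48.6 mm, mean 50.5 against the expected 51.5. The lane sits 190 mm in front of the origin, so the drawer is fully open. Descend and grip.

{"api": "drive_tool", "payload": {"moves": [{"x": 20, "y": 11, "z": 0, "rx": 0, "ry": 0, "rz": 0, "fingers": 0.35}, {"x": 42, "y": 23, "z": 10, "rx": 0, "ry": 0, "rz": -0.005, "fingers": 0.35}, {"x": 52, "y": 29, "z": 30, "rx": 0, "ry": 0, "rz": -0.005, "fingers": 0.35}, {"x": 52, "y": 29, "z": 60, "rx": 0, "ry": 0, "rz": -0.005, "fingers": 0.35}, {"x": 52, "y": 29, "z": 85, "rx": 0, "ry": 0, "rz": -0.005, "fingers": 0.35}, {"x": 52, "y": 29, "z": 100, "rx": 0, "ry": 0, "rz": -0.005, "fingers": 0.35}, {"x": 52, "y": 29, "z": 100, "rx": 0, "ry": 0, "rz": -0.005, "fingers": 0.35}]}}

```text
time_s: 10.38
tool_pos: [0.5362, 0.0911, 0.1079]
tool_rot: [-179.9, 0.0, 81.9]
force: [0.4, -0.0, 0.3]
grip_width: 0.0284
grasp_force: 0.0
```

Run:
```python
from h import *; from cell import sensors
o=sensors.get_obs(); print(o["tool_pos"],o["force"]); delta(o,[.5366,.0904,.0405],81.9)
```

```text
[0.53620772 0.09108296 0.1079059 ] [ 0.35966512 -0.00351891  0.31298156]
mm [-0.6  0.7 67.4] rv [-0.0025  0.0003  0.0007]
```

{"api": "drive_tool", "payload": {"moves": [{"x": 0, "y": 0.5, "z": 15, "rx": 0, "ry": 0, "rz": 0, "fingers": 0.35}, {"x": 0, "y": 0.5, "z": 32, "rx": 0, "ry": 0, "rz": 0, "fingers": 0.35}, {"x": 0, "y": 0.5, "z": 48, "rx": 0, "ry": 0, "rz": 0, "fingers": 0.35}, {"x": 0, "y": 0.5, "z": 60, "rx": 0, "ry": 0, "rz": 0, "fingers": 0.35}, {"x": 0, "y": 0.5, "z": 67, "rx": 0, "ry": 0, "rz": 0, "fingers": 0.35}, {"x": 0, "y": 0.5, "z": 67, "rx": 0, "ry": 0, "rz": 0, "fingers": 0.35}, {"x": 0, "y": 0.5, "z": 67, "rx": 0, "ry": 0, "rz": 0, "fingers": 0.35}, {"x": 0, "y": 0.5, "z": 67, "rx": 0, "ry": 0, "rz": 0, "fingers": 0.7}, {"x": 0, "y": 0.5, "z": 67, "rx": 0, "ry": 0, "rz": 0, "fingers": 1}, {"x": 0, "y": 0.5, "z": 67, "rx": 0, "ry": 0, "rz": 0, "fingers": 1}, {"x": 0, "y": 0.5, "z": 67, "rx": 0, "ry": 0, "rz": 0, "fingers": 1}, {"x": 0, "y": 0.5, "z": 67, "rx": 0, "ry": 0, "rz": 0, "fingers": 1}, {"x": 0, "y": 0.5, "z": 67, "rx": 0, "ry": 0, "rz": 0, "fingers": 1}], "force": 35}}

```text
time_s: 12.0
tool_pos: [0.5375, 0.0916, 0.0423]
tool_rot: [180.0, 0.0, 82.0]
force: [-1.5, 0.8, 3.6]
grip_width: 0.0103
grasp_force: 35.0
```

{"api": "drive_tool", "payload": {"moves": [{"x": 0, "y": 0, "z": -3, "rx": 0, "ry": 0, "rz": 0, "fingers": 1}, {"x": 0, "y": 0, "z": -8, "rx": 0, "ry": 0, "rz": 0, "fingers": 1}, {"x": 0, "y": 0, "z": -15, "rx": 0, "ry": 0, "rz": 0, "fingers": 1}, {"x": 0, "y": 0, "z": -25, "rx": 0, "ry": 0, "rz": 0, "fingers": 1}, {"x": 0, "y": 0, "z": -37, "rx": 0, "ry": 0, "rz": 0, "fingers": 1}, {"x": 0, "y": 0, "z": -50, "rx": 0, "ry": 0, "rz": 0, "fingers": 1}, {"x": 0, "y": 0, "z": -64, "rx": 0, "ry": 0, "rz": 0, "fingers": 1}, {"x": 0, "y": 0, "z": -78, "rx": 0, "ry": 0, "rz": 0, "fingers": 1}, {"x": 0, "y": 0, "z": -92, "rx": 0, "ry": 0, "rz": 0, "fingers": 1}, {"x": 0, "y": 0, "z": -105, "rx": 0, "ry": 0, "rz": 0, "fingers": 1}, {"x": 0, "y": 0, "z": -117, "rx": 0, "ry": 0, "rz": 0, "fingers": 1}, {"x": 0, "y": 0, "z": -127, "rx": 0, "ry": 0, "rz": 0, "fingers": 1}, {"x": 0, "y": 0, "z": -133, "rx": 0, "ry": 0, "rz": 0, "fingers": 1}, {"x": 0, "y": 0, "z": -135, "rx": 0, "ry": 0, "rz": 0, "fingers": 1}, {"x": 0, "y": 0, "z": -135, "rx": 0, "ry": 0, "rz": 0, "fingers": 1}, {"x": 0, "y": 0, "z": -135, "rx": 0, "ry": 0, "rz": 0, "fingers": 1}, {"x": 0, "y": 0, "z": -135, "rx": 0, "ry": 0, "rz": 0, "fingers": 1}, {"x": 0, "y": 0, "z": -135, "rx": 0, "ry": 0, "rz": 0, "fingers": 1}, {"x": 0, "y": 0, "z": -135, "rx": 0, "ry": 0, "rz": 0, "fingers": 1}]}}

```text
time_s: 14.38
tool_pos: [0.5374, 0.0916, 0.177]
tool_rot: [-180.0, 0.0, 82.0]
force: [-0.6, -0.4, -1.0]
grip_width: 0.0102
grasp_force: 35.0
```

Run:
```python
from cell import sensors,vision; import cv2,numpy as np
ims={n:vision.read_camera(n)["image"] for n in("wrist","side","scene")}
a=cv2.resize(ims["side"][120:260,200:390],None,fx=2,fy=2); b=ims["wrist"][:280,150:550]
cv2.imwrite("pics/w5.png",np.hstack([a,b])[:,:,::-1])
```

```text
(no output)
```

View pics/w5.png

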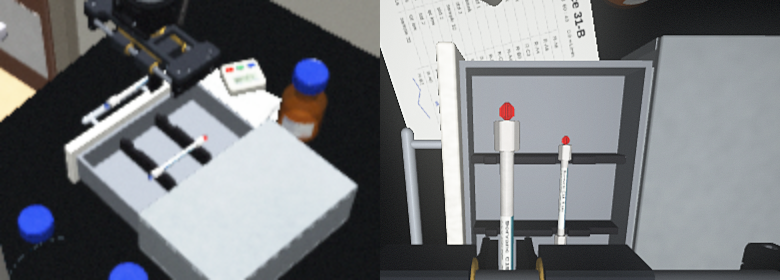

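The side view shows the drawer open with the short column still in its notches. The wrist view shows the long column held, red plug at about (277,111), and the short column undisturbed. A quick check that it is level, then I hand in.

Run:
```python
from h import *; from cell import sensors,vision,workorder
o=sensors.get_obs(); W=vision.read_camera("wrist")
b=max(blobs(W,(255,80,300,140))["red"],key=lambda t:t[2]); r=np.radians(82)
best=min(((np.linalg.norm(proj(W,np.array([.5374,.0907,.1862])+.0805*np.array([np.cos(r)*np.cos(t),np.sin(r)*np.cos(t),np.sin(t)]))-b[:2]),t) for t in np.arange(-.3,.3,.01)))
print(b,"px err, tilt rad:",best,o["joint_velocities"],o["grasp_force"])
if abs(best[1])<.1: print(workorder.sign_off())
```

```text
(np.float64(276.2), np.float64(111.1), 206) px err, tilt rad: (np.float64(0.3483398348140069), np.float64(-0.09999999999999981)) [-0.0610941   0.04188601 -0.01752081 -0.07451989 -0.10103456  0.0062474
 -0.03978252] 34.99998779967427
the job is handed in; nothing more can be done
None
```

The job is handed in: the drawer is fully open (about 150 mm) and the long column is held with 35 N about 135 mm above where it lay. My last level check read about 0.1 rad of tilt against the 0.15 limit; that is a rough single-view estimate, only just under my own 0.1 cut-off. The short column looked undisturbed in its notches, nothing around the unit appeared to have been touched, and no verdict was returned.

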